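Brake lever stop check on a scooter handlebar

ROBOT

A 6-joint arm with a two-finger parallel gripper is mounted at the origin on the work surface. World frame = base frame: x ahead of the robot, y to its left, z up, the work surface at z = 0. Lengths are in m, angles in rad, forces in N, time in s.
With the tool pointing down it reaches from about 0.25 to 0.775 m from the base axis. Payload 4 kg.
Tool frame: the origin (TCP) lies midway between the tips of the shut fingers; the grasp point (between the pads) lies 19 mm behind it (robot.tcp_to_grasp is the distance from the TCP to the grasp point, in m); x points along the fingers, y is the direction in which the jaws open and shut, and the axes are right-handed (so a half turn about x gives the same grasp; the last joint's range is limited). The gripper opens to 94 mm and grips with 3 to 60 N. Pads are 16 mm wide; open, the fingers measure 119 mm over their backs; the gripper's body (75 mm by 177 mm) begins 78 mm behind the grasp point.
Start: joints at [1.215, 0.087, 1.371, -0, 1.684, -0.103], TCP at [0.138, 0.533, 0.182] pointing down, gripper open.
Joint ranges: [-3.1, 3.1], [-0.76, 2.03], [0.27, 2.55], [-1.08, 4.22], [0.17, 2.65], [-2.57, 2.57]. Speed limits (rad/s): [2.79, 2.79, 3.14, 3.14, 3.14, 3.14].

INTERFACE

Orientations are given as [roll, pitch, yaw] about the fixed x, y, z axes, in that order (R = Rz(yaw) Ry(pitch) Rx(roll)).
In Python, from bench import robot gives the robot as it stands.
- The arm moves only by the tool send_rows, never from a script. Its argument "increments" is a list of rows, each a list of 5 numbers: the opening, from -1 (shut) to 1 (fully open), so that 0 is half open, then the shift along the tool's x, y, z in m, then the turn about the tool's x in rad. In form: [[hand, tx, ty, tz, roll], ...]. A call has 1 to 5 rows; each row is the pose to reach, as a shift and turn from the pose commanded when the call began, along the tool's axes at that moment; what a row does not reach only later rows make up. A row lasts 1/12 s, in which the tool goes at most 41.7 mm and 7.16 degrees, less where a joint would pass 70% of its speed; a pose out of reach is approached as far as the arm can. A call with a gripper value outside its range is refused whole. The fingers move at their own pace and stop on an object; the grip force is fixed at half the most. Time passes only in rows, so rows that repeat a pose let the fingers close. It gives the time, the measured TCP pose, the force and the opening at its end, in the units of the state.
- robot.get_obs(): the state, without advancing time (a new reading comes with each control period).
- robot.snapshot(name): name is "scene" or "top" or "wrist"; returns a dict with "image" (420x560x3 uint8, red, green, blue), "intrinsics" (3x3 intrinsics, pixels), "k1" (the pictures are not rectified: a ray, as slopes to the right and down, at radius r is drawn at 1 + k1 r^2 times it, then the intrinsics apply), "world_from_camera" (4x4, takes a point from camera to world coordinates). Camera axes: x right, y down, z forward; pixel columns grow to the right and rows downward; lengths in m; the calibration is good to about 2 mm. A picture is of the moment at which its call begins. There is no depth.
- robot.close_job(): hands the job in, once; it reports no verdict.
The state is a dict: "time": time; "joint_positions": joint angles; "qvel": joint speeds; "joint_torque": joint torques, N m; "tool_pos": TCP position; "ee_rot": TCP orientation; "wrist_force": force on the tool from outside, world axes, zero at the start; "wrist_torque": the same for the moment, N m; "width": finger opening in m.
Only numpy, scipy, OpenCV 4.12 (cv2) and the standard library are available. Lean on these libraries where they do the work, as an engineer would, in place of code of your own. Each camera call takes 0.05 s, during which the arm holds its last target.

TASK

Check that the red brake lever on the half-handlebar stops short of the grip: with the outside of the fingers press it in to its stop and keep it there for a second, let it spring all the way out, then press it in to its stop again and finish while still holding it there. Push it only on its outer face, the one away from the bar, without straining it; do not pinch it or reach in behind it, and leave the bar, the yellow throttle and the things on the bench alone.

Things in the scene. Friction and masses are not known exactly. Their poses are not given: they have to be found in the camera images.
- stand: Dark steel foot plate fixed to the bench, 150 x 130 x 16 mm, its centre 10 mm to +x and 20 mm to -y of the origin, which lies on the bench. It carries a half-handlebar, level and parallel to the stand's y axis, 140 mm above the bench straight over the origin. z is up; the lever is on the bar's -x side.
- bar: The handlebar, fixed to the stand; origin on its axis, axes as the stand's. 50 mm black cube on a post at y = -30 mm; 22 mm tube from y = -60 to 210 mm; black rubber grip, 32 mm thick, y = 80 to 205 mm, end cap 36 mm; black lever bracket at y = 18 to 42 mm reaching to x = -60 mm, 44 mm high. Nothing on it rises over 25 mm above its axis. Not to be touched.
- lever_pivot (a point): The lever's upright pivot axis at mid height, in the bracket: 52 mm to -x and 30 mm to +y of the bar's origin.
- brake_lever (a joint): Angle of the red brake lever about its upright pivot, rad: 0 = sprung all the way out (blade parallel to the bar), 0.36 = in, at its solid stop, its inner tip still about 18 mm short of the grip. Its return spring takes about 2.2 N at the blade's origin to start and 5 N to hold at the stop; past that the force rises steeply. It springs back by itself.
- lever_blade: Red outer layer of the lever blade, a flat upright face 115 mm long, 22 mm high. Origin on that face at mid height (140 mm up), 110 mm along the blade from the pivot; the face runs from y = -79.5 to 35.5 mm (free tip). +x points into the blade, towards the bar: the way to push; z is up. Over the full stroke the origin moves 42 mm towards the bar and 10 mm along the bar to its + y.
- lever_back: The red inner layer of the same blade, same origin and axes, from x = 6 to 12 mm: the side that faces the bar. Not to be touched.
- throttle (a joint): Yellow thumb throttle paddle, 45 x 16 x 8 mm, on the far (+x) side of the bar near the bracket, rad: 0 = released, 0.6 = pressed down, sprung. To be left alone.
- multimeter: Yellow multimeter lying on the bench, 180 x 88 x 46 mm, origin under its centre. Bystander.
- screwdriver: Green-handled screwdriver lying on the bench, about 170 mm long, along its x axis. Bystander.
- tape_roll: Roll of black tape lying flat, 90 mm across, 19 mm high, origin under its centre. Bystander.
- cleaner: White bottle with a red cap and blue label, 52 mm across, 130 mm tall, standing on the far side of the bar, origin under its centre. Bystander.

How it is judged:
On the way, in this order (a step that is already met when the one before it is completed fails the run):
1. the lever is pressed in to its stop by the fingers and kept there (value of joint brake_lever above 0.335 rad and contact force between the fingers and lever_blade above 2 N), for 0.7 s.
2. the lever is let all the way out (value of joint brake_lever below 0.03 rad), for 0.1 s.
At the end, for the whole second after the job is handed in: The lever has been pressed to its stop (within 0.025 rad) for 0.7 s, let out to within 0.03 rad of rest, and is now held by the fingers at its stop again (within 0.025 rad, more than 2 N on the red face) (all of step 1); the arm keeps its last pose, push and grip.
It fails at once if the lever is strained (over 40 N) (contact force between anything else and lever_blade above 40 N).
It fails at once if the inner side of the lever is touched (pinched or hooked) (contact force between anything else and lever_back above 0.5 N).
It fails at once if the handlebar is touched (over 2 N) (contact force between anything else and bar above 2 N).
It fails at once if the throttle is moved (value of joint throttle above 0.1 rad).
It fails at once if a bystander is moved more than 20 mm or knocked over (distance of any of multimeter, screwdriver, tape_roll, cleaner from where it was at the start of the episode above 0.02 m or angle between cleaner's own z axis and vertical above 0.5 rad).
It also fails if it takes over 38 s, if anything falls off the work surface, if the arm or the gripper's body presses on something with over 40 N, if the wrist force passes 120 N, or if a joint passes its speed limit or range.

## Working session

There is one attempt and no reset: what is moved stays moved. The work goes in short steps, Python scripts to look and compute and a tool call to move; the robot and the scene stay as the last step left them, time stands still between calls to the robot, and variables do not carry over. Pictures are saved under pics/ and viewed, and the job is handed in when it is done.

Besides the shell and the picture viewer there is one more tool, called after ">>>" as a command line: name --pt "numbers of a row" for each row, then --argument value for the rest. send_rows: Moves the arm, as the interface text tells. Its arguments: {"type":"object","properties":{"increments":{"type":"array"}},"required":["increments"]}

```bash
mkdir -p pics
cat > h.py <<'E'
import numpy as np, cv2
from bench import robot
def snap(n,f):
    s=robot.snapshot(n); cv2.imwrite('pics/'+f+'.png',s['image'][:,:,::-1]); np.savez('pics/'+f+'.npz',K=s['intrinsics'],k1=s['k1'],T=s['world_from_camera'],im=s['image']); return s
def load(f): return np.load('pics/'+f+'.npz')
def ray(s,u,v):
    K=s['K'];k=float(s['k1']);d=np.array([k,0,0,0,0.])
    p=cv2.undistortPoints(np.array([[[u,v]]],float),K,d)[0,0]
    T=s['T'];return T[:3,3],T[:3,:3]@np.array([p[0],p[1],1])
def atz(s,u,v,z):
    o,d=ray(s,u,v);return o+d*(z-o[2])/d[2]
def proj(s,P):
    T=np.linalg.inv(s['T']);r=cv2.Rodrigues(T[:3,:3])[0]
    return cv2.projectPoints(np.array(P,float).reshape(-1,3),r,T[:3,3].copy(),s['K'],np.array([float(s['k1']),0,0,0,0.]))[0][:,0]
E
python3 - <<'E'
from h import *
snap('scene','s1');snap('top','t1');snap('wrist','w1')
o=robot.get_obs()
for k in o: print(k,np.round(o[k],3))
for f in('s1','t1','w1'):
    s=load(f);print(s['k1'],s['K'].ravel().round(),s['T'].round(3).tolist())
E
```

```text
time 0.15
joint_positions [ 1.215  0.088  1.372 -0.     1.684 -0.103]
qvel [-0.001 -0.003 -0.006 -0.001  0.002  0.001]
joint_torque [ 1.0000e-03 -3.4064e+01 -3.0279e+01  7.2000e-02  3.0000e-02 -0.0000e+00]
tool_pos [0.137 0.532 0.181]
ee_rot [-1.671  1.569 -1.924]
wrist_force [-0.023  0.602 -0.229]
wrist_torque [-0.005  0.048 -0.041]
width 0.094
0.048796717700917196 [473.   0. 274.   0. 473. 208.   0.   0.   1.] [[-0.583, 0.558, -0.59, 1.139], [0.812, 0.381, -0.441, 0.405], [-0.021, -0.737, -0.676, 0.727], [0.0, 0.0, 0.0, 1.0]]
0.05841365520682717 [494.   0. 278.   0. 494. 210.   0.   0.   1.] [[0.016, -0.989, 0.145, 0.462], [-1.0, -0.013, 0.021, -0.019], [-0.019, -0.145, -0.989, 1.098], [0.0, 0.0, 0.0, 1.0]]
-0.039455357694470186 [333.   0. 275.   0. 333. 210.   0.   0.   1.] [[0.248, 0.931, 0.268, 0.059], [0.969, -0.238, -0.07, 0.553], [-0.001, 0.277, -0.961, 0.385], [0.0, 0.0, 0.0, 1.0]]
```

View pics/s1.png

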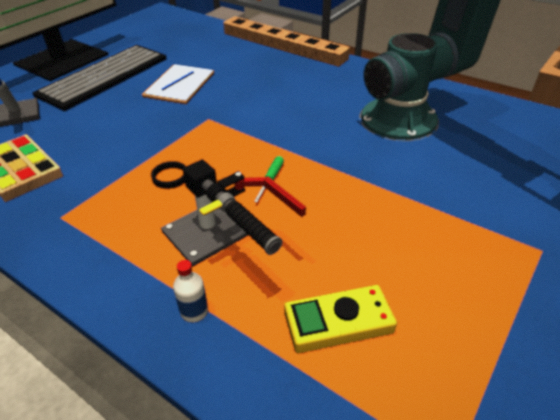

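View pics/t1.png

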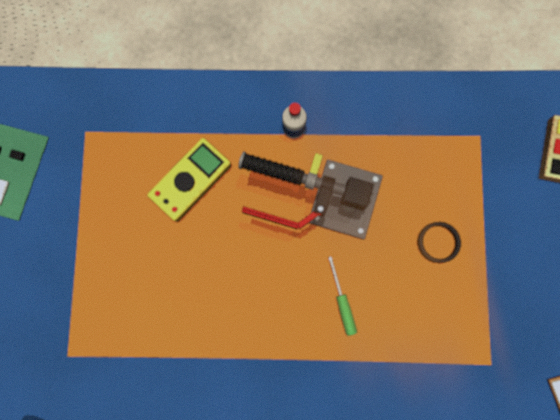

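View pics/w1.png

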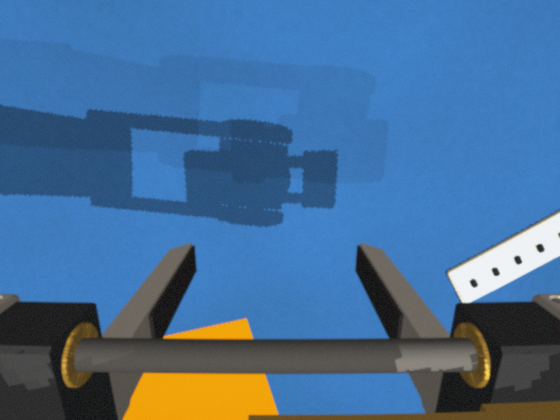

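Run:
```python
from h import *
im=cv2.imread('pics/t1.png')[140:250,220:390]
cv2.imwrite('pics/t1c.png',cv2.resize(im,None,fx=4.6,fy=4.6,interpolation=cv2.INTER_CUBIC))
im=cv2.imread('pics/s1.png')[150:270,150:320]
cv2.imwrite('pics/s1c.png',cv2.resize(im,None,fx=4.6,fy=4.6,interpolation=cv2.INTER_CUBIC))
```

```text
(no output)
```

View pics/t1c.png

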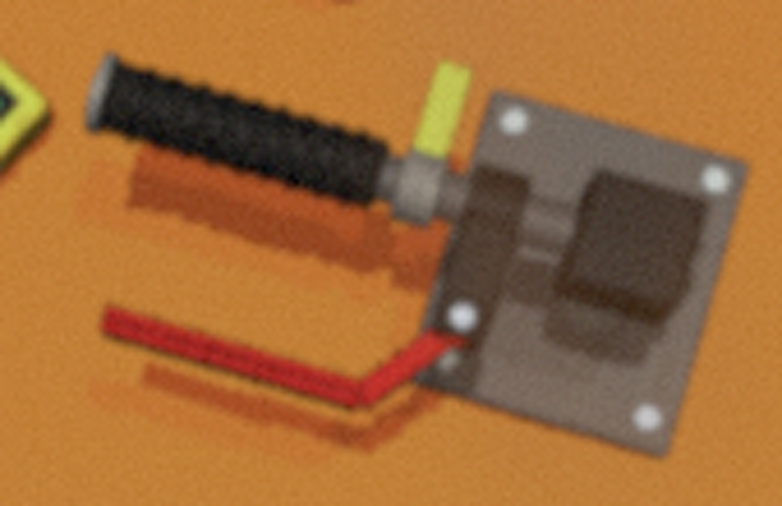

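View pics/s1c.png

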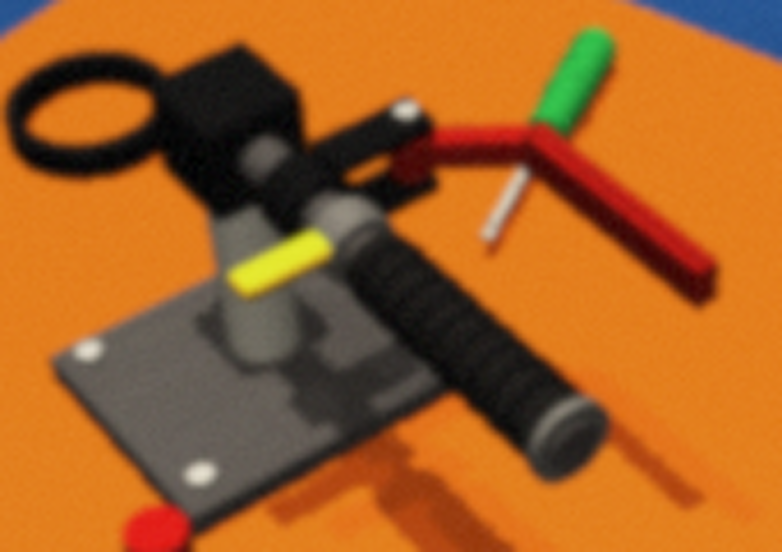

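```bash
cat > fit.py <<'E'
from h import *
from scipy.optimize import least_squares
s=load('t1')
# model pts (stand frame) , crop px
M=[([.085,.045,.016],(493,91)),([.085,-.085,.016],(749,164)),([-.065,-.085,.016],(666,458)),
([-.052,.030,.162],(462,314)),([-.075,.45,0],None)]
M=M[:4]
P=np.array([m[0] for m in M]);U=np.array([m[1] for m in M])/4.6+[220,140]
def W(q,P):
    c,n=np.cos(q[2]),np.sin(q[2]);P=np.asarray(P,float).reshape(-1,3)
    return np.c_[q[0]+c*P[:,0]-n*P[:,1],q[1]+n*P[:,0]+c*P[:,1],P[:,2]]
if __name__=='__main__':
    r=least_squares(lambda q:(proj(s,W(q,P))-U).ravel(),[.5,-.1,-.2]);q=r.x
    print(q,r.fun.reshape(-1,2).round(2))
    # blade outer-face edge at z .151 by ray
    for n,uv in dict(tip_out=(103,332),tip_in=(108,306),elbow_out=(356,408),cap=(90,128),cap2=(110,57)).items():
        z=.151 if 'cap' not in n else .14
        w=atz(s,uv[0]/4.6+220,uv[1]/4.6+140,z); c,n2=np.cos(q[2]),np.sin(q[2]);d=w[:2]-q[:2]
        print(n,w.round(4),'stand',(c*d[0]+n2*d[1]).round(4),(-n2*d[0]+c*d[1]).round(4))
    np.save('q.npy',q)
E
python3 fit.py
```

```text
[ 0.64341908 -0.12408122 -0.28564044] [[-0.2  -0.95]
 [ 0.5  -0.21]
 [-0.04  0.27]
 [-0.23  0.74]]
tip_out [0.5954 0.0691 0.151 ] stand -0.1005 0.1719
tip_in [0.6065 0.0673 0.151 ] stand -0.0894 0.1733
elbow_out [ 0.5647 -0.0377  0.151 ] stand -0.0999 0.0607
cap [0.6858 0.0781 0.14  ] stand -0.0163 0.2059
cap2 [0.7174 0.0703 0.14  ] stand 0.0162 0.2073
```

```bash
cat > kin.py <<'E'
from fit import *
from scipy.spatial.transform import Rotation as R
q=np.load('q.npy')
def Rt(o): return R.from_euler('xyz',o['ee_rot']).as_matrix()
def origin(a):
    c,n=np.cos(a),np.sin(a);v=np.array([-.048,.11])
    p=np.array([-.052+c*v[0]+n*v[1],.03-n*v[0]+c*v[1],.14]);return W(q,p)[0]
def nrm(a): y=q[2]-a;return np.array([np.cos(y),np.sin(y),0])
E
python3 - <<'E'
from kin import *
o=robot.get_obs();T=Rt(o);print(T.round(3))
for i in 1,2:print('yaw of axis',i,np.arctan2(T[1,i],T[0,i]))
for a in(0,.18,.36):print(a,origin(a).round(4),nrm(a).round(3))
E
```

```text
[[-0.001  0.25   0.968]
 [-0.002  0.968 -0.25 ]
 [-1.    -0.002 -0.   ]]
yaw of axis 1 1.3179962000366068
yaw of axis 2 -0.2528004039405011
0 [0.5869 0.0384 0.14  ] [ 0.959 -0.282  0.   ]
0.18 [0.6085 0.0392 0.14  ] [ 0.894 -0.449  0.   ]
0.36 [0.6298 0.0361 0.14  ] [ 0.799 -0.602  0.   ]
```

Run:
```python
from kin import *
o=robot.get_obs();T=Rt(o)
t=origin(0)-.065*nrm(0);t[2]=.18
print(t,T.T@(t-o['tool_pos']))
```

```text
[0.52455273 0.05673856 0.18      ] [ 0.00190886 -0.36341306  0.49374383]
```

>>> send_rows --pt "-1 0 -0.024 0.032 0" --pt "-1 0 -0.048 0.064 0" --pt "-1 0 -0.072 0.096 0" --pt "-1 0 -0.096 0.128 0" --pt "-1 0 -0.12 0.16 0"

```text
time: 0.57
tool_pos: [0.263, 0.3747, 0.1819]
ee_rot: [-1.645, 1.57, -1.897]
wrist_force: [-0.0, 1.2, -0.2]
width: 0.064
```

>>> send_rows --pt "-1 0 -0.024 0.032 0" --pt "-1 0 -0.048 0.064 0" --pt "-1 0 -0.072 0.096 0" --pt "-1 0 -0.096 0.128 0" --pt "-1 0 -0.12 0.16 0"

```text
time: 0.98
tool_pos: [0.388, 0.2183, 0.1822]
ee_rot: [1.393, 1.571, 1.14]
wrist_force: [1.0, 1.5, 0.4]
width: 0.0306
```

>>> send_rows --pt "-1 0 -0.024 0.03 0" --pt "-1 0 -0.048 0.06 0" --pt "-1 0 -0.072 0.09 0" --pt "-1 0 -0.096 0.12 0" --pt "-1 0 -0.12 0.15 0"

```text
time: 1.4
tool_pos: [0.5032, 0.0646, 0.182]
ee_rot: [2.708, 1.57, 2.455]
wrist_force: [0.4, 0.6, 0.0]
width: 0.0006
```

Now turn, and check where it settled.

>>> send_rows --pt "-1 0 0 0 0.1" --pt "-1 0 0 0 0.2" --pt "-1 0 0 0 0.21" --pt "-1 0 0 0 0.21"

```text
time: 1.73
tool_pos: [0.5024, 0.0663, 0.1819]
ee_rot: [-2.862, 1.57, 2.96]
wrist_force: [-0.3, 1.0, 0.8]
width: 0.0001
```

Run:
```python
from kin import *
s=snap('top','t2');snap('wrist','w2');snap('scene','s2')
o=robot.get_obs();T=Rt(o);print(o['time'],o['tool_pos'],o['wrist_force'],T.round(3))
t=origin(0)-.03*nrm(0);t[2]=.12
print(t,T.T@(t-o['tool_pos']))
im=cv2.imread('pics/t2.png')[130:270,200:390]
cv2.imwrite('pics/t2c.png',cv2.resize(im,None,fx=4.2,fy=4.2,interpolation=cv2.INTER_CUBIC))
im=cv2.imread('pics/s2.png')[100:270,150:350]
cv2.imwrite('pics/s2c.png',cv2.resize(im,None,fx=3.5,fy=3.5,interpolation=cv2.INTER_CUBIC))
```

```text
1.8833 [0.50234909 0.06685489 0.18228416] [-0.09694476 -0.2068529  -0.52114468] [[ 0.     0.444  0.896]
 [ 0.     0.896 -0.444]
 [-1.     0.     0.   ]]
[0.55813458 0.04687654 0.12      ] [0.06228508 0.006883   0.0588529 ]
```

View pics/t2c.png

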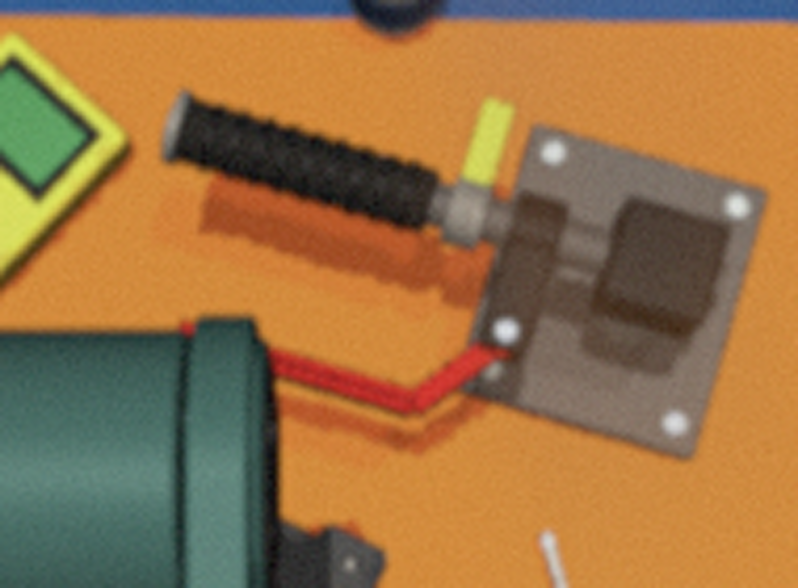

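View pics/w2.png

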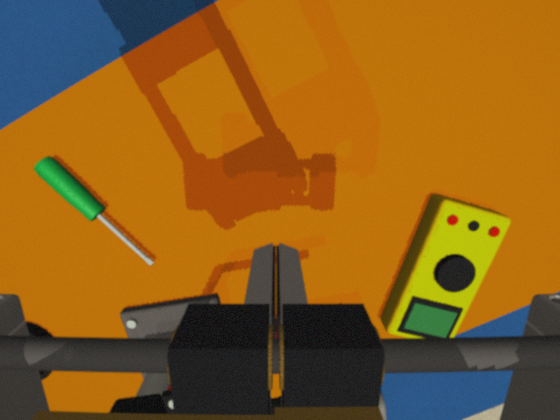

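View pics/s2c.png

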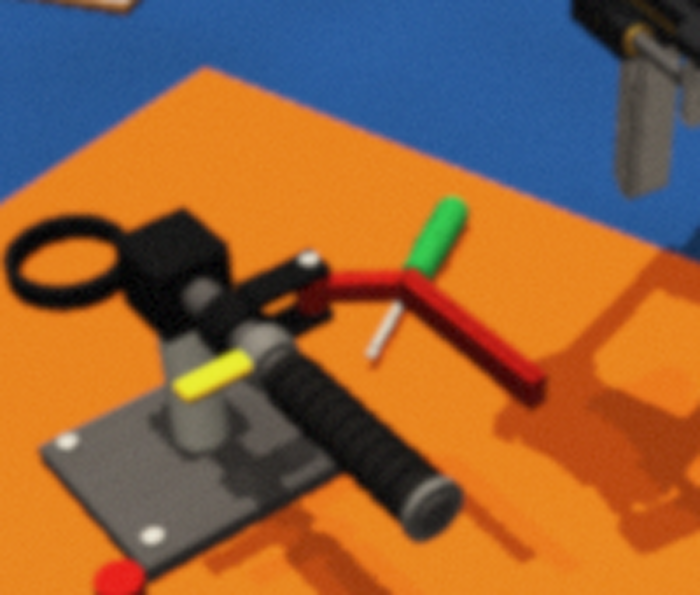

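>>> send_rows --pt "-1 0.03 0 0.01 0" --pt "-1 0.06 0.003 0.025 0" --pt "-1 0.062 0.006 0.045 0" --pt "-1 0.062 0.007 0.058 0" --pt "-1 0.062 0.007 0.058 0"

```text
time: 2.3
tool_pos: [0.5584, 0.0465, 0.1189]
ee_rot: [-2.393, 1.569, -2.855]
wrist_force: [-0.4, 0.3, -0.2]
width: 0.0005
```

Run:
```python
from kin import *
snap('scene','s3')
o=robot.get_obs();T=Rt(o);print(o['time'],o['tool_pos'],o['wrist_force'])
for a in (0,.1,.2,.3,.36):
    t=origin(a)-.010*nrm(a);t[2]=.12
    print(a,(T.T@(t-o['tool_pos'])).round(4))
im=cv2.imread('pics/s3.png')[100:270,150:350]
cv2.imwrite('pics/s3c.png',cv2.resize(im,None,fx=3.5,fy=3.5,interpolation=cv2.INTER_CUBIC))
```

```text
2.35 [0.55772728 0.04698806 0.11977244] [-0.11937907 -0.1840488   0.09761631]
0 [-0.0002  0.0036  0.0201]
0.1 [-0.0003  0.0107  0.0303]
0.2 [-0.0003  0.0168  0.0411]
0.3 [-0.0003  0.0218  0.0525]
0.36 [-0.0003  0.0242  0.0596]
```

View pics/s3c.png

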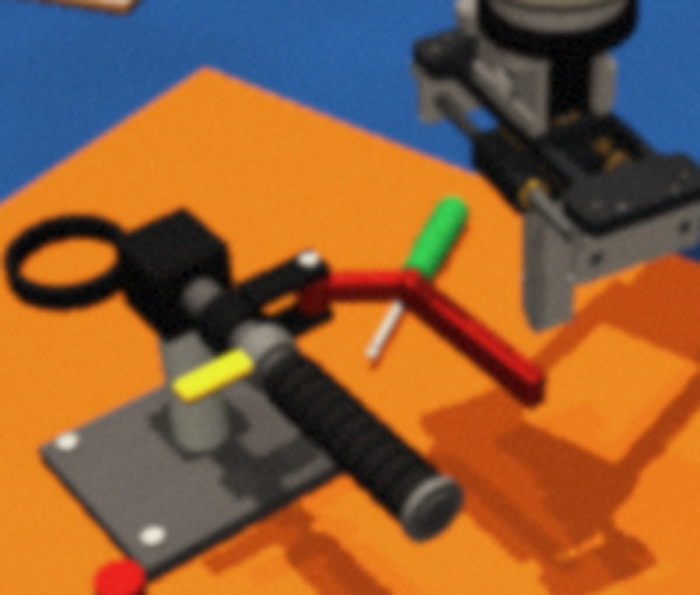

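>>> send_rows --pt "-1 0 0.002 0.01 0" --pt "-1 0 0.004 0.018 0" --pt "-1 0 0.007 0.025 0" --pt "-1 0 0.011 0.031 0" --pt "-1 0 0.014 0.036 0"

```text
time: 2.77
tool_pos: [0.5964, 0.0434, 0.1208]
ee_rot: [-2.217, 1.57, -2.68]
wrist_force: [-3.8, 0.2, 0.5]
width: 0.0006
```

>>> send_rows --pt "-1 0 0.002 0.004 0" --pt "-1 0 0.004 0.008 0" --pt "-1 0 0.006 0.012 0" --pt "-1 0 0.0075 0.016 0" --pt "-1 0 0.0075 0.016 0"

```text
time: 3.18
tool_pos: [0.6141, 0.0427, 0.1202]
ee_rot: [-2.743, 1.57, 3.077]
wrist_force: [-4.2, -0.9, 2.0]
width: 0.0004
```

Run:
```python
from kin import *
snap('scene','s4');snap('top','t4')
o=robot.get_obs();T=Rt(o);print(o['time'],o['tool_pos'],o['wrist_force'],T.T@o['wrist_force'])
t=origin(.36);print(T.T@(t-o['tool_pos']))
im=cv2.imread('pics/s4.png')[100:270,150:350]
cv2.imwrite('pics/s4c.png',cv2.resize(im,None,fx=3.5,fy=3.5,interpolation=cv2.INTER_CUBIC))
```

```text
3.2833 [0.61360272 0.04272345 0.12016586] [-3.81717588 -0.74947714  1.63324028] [-1.63085789 -2.37569156 -3.08162517]
[-0.01984475  0.00131199  0.01746634]
```

View pics/s4c.png

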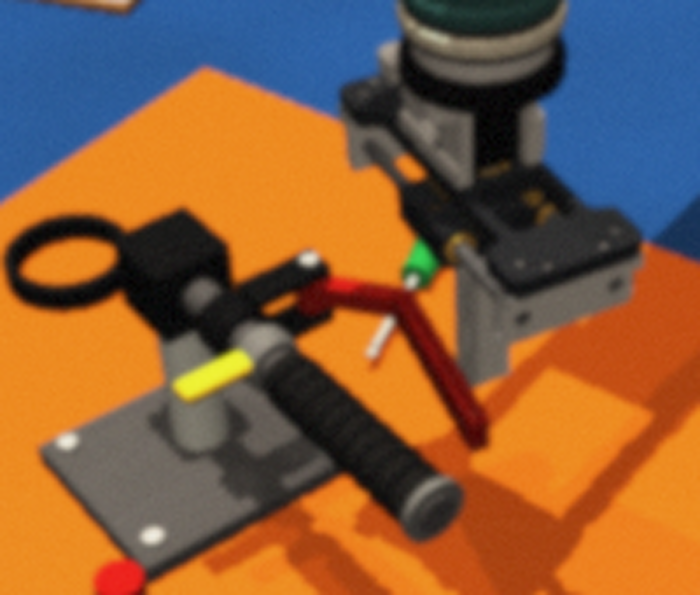

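>>> send_rows --pt "-1 0 0.0005 0.002 0" --pt "-1 0 0.001 0.004 0" --pt "-1 0 0.0015 0.006 0" --pt "-1 0 0.0015 0.006 0"

```text
time: 3.62
tool_pos: [0.6199, 0.0417, 0.1202]
ee_rot: [2.175, 1.57, 1.713]
wrist_force: [-4.5, 1.2, 1.7]
width: 0.0009
```

>>> send_rows --pt "-1 0 0 0.001 0" --pt "-1 0 0 0.001 0"

```text
time: 3.78
tool_pos: [0.6207, 0.0415, 0.1202]
ee_rot: [2.041, 1.57, 1.579]
wrist_force: [-4.6, 1.9, 2.5]
width: 0.0007
```

>>> send_rows --pt "-1 0 0 0.001 0" --pt "-1 0 0 0.001 0"

```text
time: 3.95
tool_pos: [0.6214, 0.0413, 0.1202]
ee_rot: [2.357, 1.569, 1.894]
wrist_force: [-5.5, 1.8, 1.8]
width: 0.0005
```

>>> send_rows --pt "-1 0 0 0.001 0" --pt "-1 0 0 0.001 0"

```text
time: 4.12
tool_pos: [0.6216, 0.0412, 0.1202]
ee_rot: [2.861, 1.568, 2.399]
wrist_force: [-6.7, 3.8, 2.0]
width: 0.0001
```

>>> send_rows --pt "-1 0 0 0.001 0" --pt "-1 0 0 0.001 0"

```text
time: 4.28
tool_pos: [0.6217, 0.0412, 0.1202]
ee_rot: [2.994, 1.566, 2.532]
wrist_force: [-7.4, 3.0, 3.7]
width: 0.0006
```

Run:
```python
from kin import *
snap('scene','s5');snap('top','t5')
o=robot.get_obs();T=Rt(o);print(o['time'],o['tool_pos'],o['wrist_force'],T.T@o['wrist_force'])
t=origin(.36);print(T.T@(t-o['tool_pos']))
im=cv2.imread('pics/s5.png')[150:270,200:340]
cv2.imwrite('pics/s5c.png',cv2.resize(im,None,fx=5,fy=5,interpolation=cv2.INTER_CUBIC))
```

```text
4.3833 [0.62169581 0.04120386 0.1201746 ] [-8.72685244  3.46038286  4.32152018] [-4.2808505  -0.78816238 -9.37341234]
[-0.01986782 -0.00093592  0.00946989]
```

View pics/s5c.png

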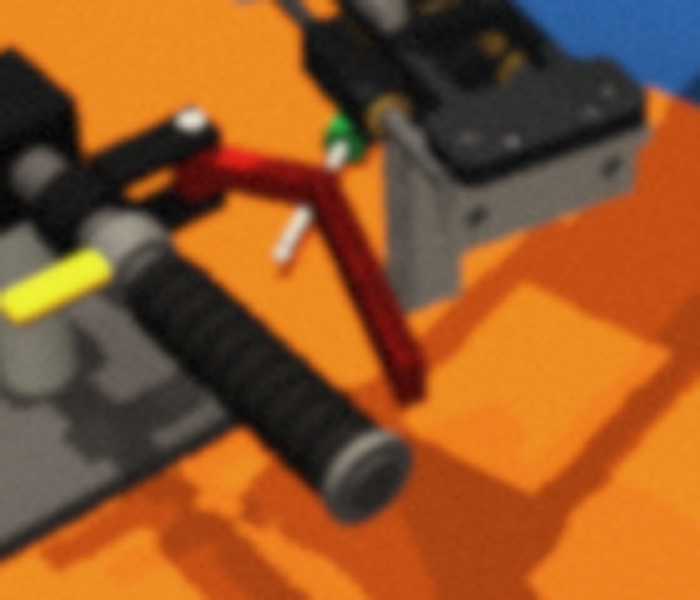

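Run:
```python
from kin import *
s=load('s5')
for a in (.30,.33,.36):
    c,n=np.cos(a),np.sin(a);pts=[]
    for v in ([-.048,.1455],[-.036,.1455],[-.048,.0305]):
        pts.append([-.052+c*v[0]+n*v[1],.03-n*v[0]+c*v[1],.151])
    print(a,((proj(s,W(q,pts))-[200,150])*5).round(0).tolist())
```

```text
0.3 [[449.0, 343.0], [417.0, 352.0], [336.0, 152.0]]
0.33 [[439.0, 349.0], [407.0, 357.0], [335.0, 155.0]]
0.36 [[429.0, 355.0], [396.0, 362.0], [334.0, 158.0]]
```

>>> send_rows --pt "-1 0 0 0.0005 0" --pt "-1 0 0 0.0005 0" --pt "-1 0 0 0.0005 0" --pt "-1 0 0 0.0005 0" --pt "-1 0 0 0.0005 0"

```text
time: 4.8
tool_pos: [0.6218, 0.0412, 0.1202]
ee_rot: [3.041, 1.566, 2.579]
wrist_force: [-8.4, 3.9, 4.1]
width: 0.0004
```

>>> send_rows --pt "-1 0 0 0 0" --pt "-1 0 0 0 0" --pt "-1 0 0 0 0" --pt "-1 0 0 0 0" --pt "-1 0 0 0 0"

```text
time: 5.22
tool_pos: [0.6217, 0.0411, 0.1201]
ee_rot: [3.06, 1.566, 2.598]
wrist_force: [-8.8, 4.2, 4.1]
width: 0.0007
```

>>> send_rows --pt "-1 0 0 0 0" --pt "-1 0 0 0 0" --pt "-1 0 0 0 0" --pt "-1 0 0 0 0" --pt "-1 0 0 0 0"

```text
time: 5.63
tool_pos: [0.6218, 0.0412, 0.1202]
ee_rot: [3.048, 1.566, 2.587]
wrist_force: [-8.6, 4.3, 3.2]
width: 0.0003
```

>>> send_rows --pt "-1 0 -0.002 -0.01 0" --pt "-1 0 -0.006 -0.02 0" --pt "-1 0 -0.011 -0.032 0" --pt "-1 0 -0.017 -0.046 0" --pt "-1 0 -0.022 -0.06 0"

```text
time: 6.05
tool_pos: [0.5614, 0.0459, 0.1202]
ee_rot: [0.196, 1.567, -0.267]
wrist_force: [0.7, 0.7, 0.5]
width: 0.0002
```

>>> send_rows --pt "-1 0 0 0 0" --pt "-1 0 0 0 0" --pt "-1 0 0 0 0" --pt "-1 0 0 0 0" --pt "-1 0 0 0 0"

```text
time: 6.47
tool_pos: [0.5613, 0.0463, 0.1202]
ee_rot: [0.336, 1.57, -0.127]
wrist_force: [0.3, 0.5, 0.5]
width: 0.0005
```

Run:
```python
from kin import *
s=snap('scene','s6')
o=robot.get_obs();T=Rt(o);print(o['time'],o['tool_pos'],o['wrist_force'])
im=cv2.imread('pics/s6.png')[150:270,200:340]
cv2.imwrite('pics/s6c.png',cv2.resize(im,None,fx=5,fy=5,interpolation=cv2.INTER_CUBIC))
a=cv2.imread('pics/s3.png').astype(int);b=cv2.imread('pics/s6.png').astype(int)
print(np.abs(a-b)[200:215,290:306].mean())
```

```text
6.5167 [0.56105889 0.04638274 0.12007951] [ 0.08070116  0.27286352 -0.32897866]
3.6902777777777778
```

View pics/s6c.png

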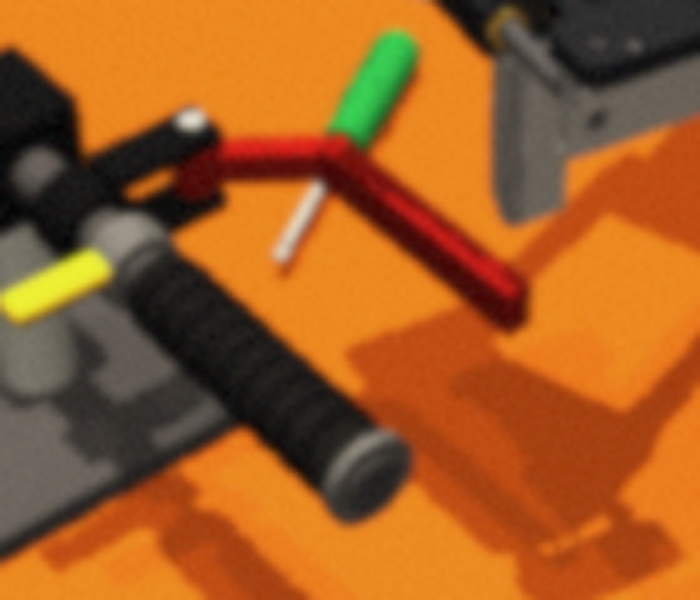

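The lever is fully out, with its tip at crop pixel (525, 295), and clear of the fingers. I'll press it again.

>>> send_rows --pt "-1 0 0.003 0.009 0" --pt "-1 0 0.005 0.016 0" --pt "-1 0 0.008 0.023 0" --pt "-1 0 0.011 0.029 0" --pt "-1 0 0.013 0.034 0"

```text
time: 6.93
tool_pos: [0.597, 0.0442, 0.1202]
ee_rot: [2.505, 1.568, 2.043]
wrist_force: [-3.4, 3.6, 1.6]
width: 0.0001
```

>>> send_rows --pt "-1 0 0.002 0.005 0" --pt "-1 0 0.004 0.01 0" --pt "-1 0 0.006 0.015 0" --pt "-1 0 0.008 0.019 0" --pt "-1 0 0.009 0.022 0"

```text
time: 7.35
tool_pos: [0.62, 0.0418, 0.1201]
ee_rot: [-3.011, 1.569, 2.809]
wrist_force: [-5.2, 2.3, 2.3]
width: 0.0003
```

>>> send_rows --pt "-1 0 0 0.001 0" --pt "-1 0 0 0.002 0" --pt "-1 0 0 0.003 0" --pt "-1 0 0 0.004 0" --pt "-1 0 0 0.004 0"

```text
time: 7.77
tool_pos: [0.6218, 0.0414, 0.1201]
ee_rot: [3.022, 1.565, 2.56]
wrist_force: [-7.5, 5.6, 4.3]
width: 0.0008
```

>>> send_rows --pt "-1 0 0 0.0005 0" --pt "-1 0 0 0.0005 0" --pt "-1 0 0 0.0005 0" --pt "-1 0 0 0.0005 0" --pt "-1 0 0 0.0005 0"

```text
time: 8.18
tool_pos: [0.6218, 0.0413, 0.12]
ee_rot: [3.053, 1.564, 2.591]
wrist_force: [-9.1, 6.3, 3.8]
width: 0.0006
```

>>> send_rows --pt "-1 0 0 0 0" --pt "-1 0 0 0 0" --pt "-1 0 0 0 0" --pt "-1 0 0 0 0" --pt "-1 0 0 0 0"

```text
time: 8.6
tool_pos: [0.6218, 0.0413, 0.12]
ee_rot: [3.059, 1.564, 2.598]
wrist_force: [-8.1, 5.3, 3.8]
width: 0.0004
```

Run:
```python
from kin import *
s=snap('scene','s7')
o=robot.get_obs();T=Rt(o);print(o['time'],o['tool_pos'],o['wrist_force'],T.T@o['wrist_force'])
im=cv2.imread('pics/s7.png')[150:270,200:340]
cv2.imwrite('pics/s7c.png',cv2.resize(im,None,fx=5,fy=5,interpolation=cv2.INTER_CUBIC))
```

```text
8.65 [0.62185372 0.04132987 0.12005809] [-7.89070091  5.39891484  3.17578052] [-3.11273574  1.32185029 -9.49002699]
```

View pics/s7c.png

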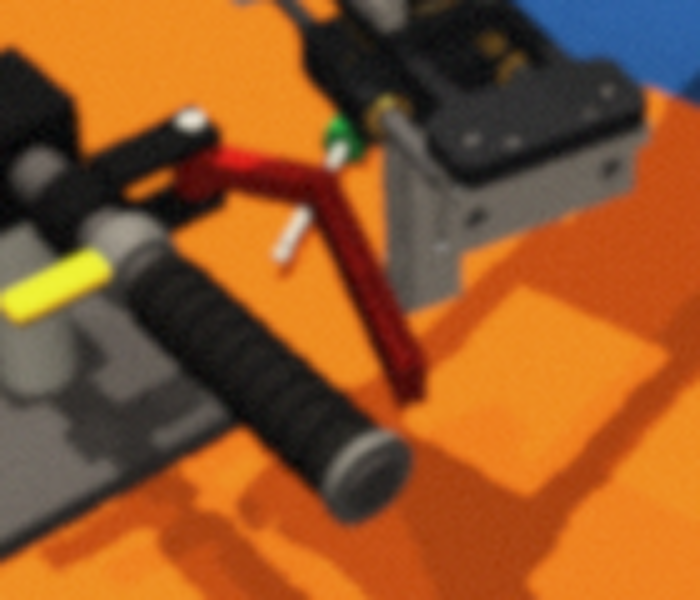

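The picture matches the first press: tip at about (425, 350), TCP stalled at the same point, about 9.5 N. I'll hold a little longer, then hand in.

>>> send_rows --pt "-1 0 0 0 0" --pt "-1 0 0 0 0" --pt "-1 0 0 0 0" --pt "-1 0 0 0 0" --pt "-1 0 0 0 0"

```text
time: 9.07
tool_pos: [0.6218, 0.0413, 0.1201]
ee_rot: [3.056, 1.564, 2.594]
wrist_force: [-8.3, 5.4, 3.1]
width: 0.0005
```

```bash
python3 -c "
from bench import robot
print(robot.close_job())"
```

```text
the job is handed in; nothing more can be done
None
```

I pressed the lever in to its stop, let it spring all the way out, pressed it in again and handed the job in still holding it there, at 9.07 s. I pushed only on the red outer face, with the side of the shut fingers.

- **First press:** the fingers stopped moving forward at x ≈ 0.6218 while the force rose to about 9–10 N. I held it there for about 1.3 s. In the picture the blade tip lay where the model puts it for 0.36 rad.
- **Release:** the fingers backed clear with no contact force left, and the picture showed the lever fully out, as at the start.
- **Second press:** the fingers stopped at the same point with about 9.5 N along the push direction, and the blade looked the same as in the first press.
- **Stop short of the grip:** in the pictures the pressed blade was clear of the grip. I did not measure the gap.
- **Not fully checked:** I had no direct reading of the lever angle, only the stall and the pictures. About 3–4 N of the wrist force was vertical, which I put down to friction on the face. I didn't measure the bystanders or the throttle for movement; nothing looked disturbed in the parts I viewed.

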